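Close and lock the sprung stencil plate of a spray jig

TASK

The stencil plate of the spray jig stands open on its spring. Turn its black knob so that its lugs line up with the slot (bar in line with the green marks), push the plate down by the knob until it lies level on the bed, then twist the knob clockwise to its stop (red marks) so that the plate stays locked level when you let go. Leave the tape roll, ink jar and paint bottle where they stand.

Things in the scene. Friction and masses are not known exactly. Their poses are not given: they have to be found in the camera images.
- bed: Fixed stencil jig: plywood board 220 x 240 mm, 18 mm thick, yellow panel on it, red keeper beyond the edge nearest the robot. Origin on the table top; the board spans x -135 to +85 mm, y -120 to +120 mm. x points from the hinge (side farthest from the robot) to the keeper, z up; x points back towards the robot to within 0.6 rad either way.
- keeper_slot (a point): Middle of the keeper's slot at the keeper's top, (120, 0, 21.5) mm in the bed's frame. The keeper is two red bars, 76 mm long and 6 mm thick, either side of a slot 16 mm wide that runs along the bed's y. Axes as the bed's.
- stencil_plate (a joint): Plate's angle, rad: 0 = level (rigid stop), grows as the knob's edge rises; starts 0.55 to 0.65, knob leaning away from the robot. Hinge line along the bed's y through (-115, 0, 29) mm in its frame, at the plate's mid thickness. Aluminium round a blue slotted sheet, 200 mm wide, 6 thick, 276 long. Spring: push 1 to 2 N at the knob at first, 8 N when level; let go unlocked, it rises again.
- lock_knob (a joint): Knob's angle on the plate, rad: 0 = bar along the hinge line (green marks), lugs in line with the slot; grows clockwise seen from above, to a stop at 1.4 (red marks). Starts 0.45 to 1.1. Lugs pass the slot within about 0.2 of 0, else the plate stops 0.06 rad short of level. When level, turning clockwise hooks them under the keeper, with 1.5 mm play. Friction 0.08 N m; stays where left.
- knob_grip (a point): Grip point of the black knob: a bar 50 mm long, 16 mm thick between the faces to grip, white line along its top, square to the plate. On the knob's axis, 235 mm from the hinge along the plate, 32 mm above its upper face; the bar reaches 14 mm higher; collar 36 mm wide, 5 mm high at its foot. Axes turn with the knob: z along its axis away from the plate, y along the bar, x across it.
- lugs (a point): Middle of the steel cross bar of lugs under the knob, 53 mm below the grip point along the knob's axis: 36 mm long along its y (parallel to the knob's bar), 8 mm wide, 6 mm thick, on a stem 10 mm in diameter. Axes as the knob's.
- tape_roll: Loose blue roll of masking tape lying flat, 90 mm in diameter, 25 mm high; origin at the centre of its underside. A bystander.
- ink_jar: Loose amber glass jar, 56 mm in diameter, 75 mm high, black lid; origin at the centre of its underside. A bystander.
- paint_bottle: Loose red paint bottle, 44 mm in diameter, 95 mm high, white cap; origin at the centre of its underside. A bystander.

How it is judged:
On the way:
1. the plate is pushed down (within 0.035 rad of level) with the lugs in the slot (knob within 0.35 rad of the green marks) (value of joint stencil_plate below 0.035 rad and value of joint lock_knob below 0.35 rad), for 0.04 s.
At the end, for the whole second after the job is handed in: Released and at rest, the plate is level to within 0.025 rad and the knob is turned clockwise beyond 1.0 rad; the tape roll, ink jar and paint bottle are within 30 mm of where they began (value of joint stencil_plate below 0.025 rad and value of joint lock_knob above 1 rad and velocity of joint stencil_plate below 0.02 rad/s and distance of each of tape_roll, ink_jar, paint_bottle from where it was at the start of the episode below 0.03 m); the robot touches nothing.
It fails at once if the ink jar or the paint bottle is tipped by more than 0.5 rad (angle between any of ink_jar, paint_bottle's own z axis and vertical above 0.5 rad).
It also fails if it takes over 45 s, if anything falls off the work surface, if the arm or the gripper's body presses on something with over 40 N, if the wrist force passes 120 N, or if a joint passes its speed limit or range.

ROBOT

A 7-joint arm with a two-finger parallel gripper is mounted at the origin on the work surface. World frame = base frame: x ahead of the robot, y to its left, z up, the work surface at z = 0. Lengths are in m, angles in rad, forces in N, time in s.
With the tool pointing down it reaches from about 0.4 to 0.85 m from the base axis. Payload 10.4 kg.
Tool frame: the origin (TCP) lies midway between the tips of the shut fingers; the grasp point (between the pads) lies manip.pinch_z behind it (manip.pinch_z is the distance from the TCP to the grasp point, in m); z points along the fingers, y is the direction in which the jaws open and shut (so a half turn about z gives the same grasp; the last joint's range is limited). The gripper opens to 85 mm and grips with 20 to 120 N. Pads are 22 mm wide; open, the fingers measure 114 mm over their backs; the gripper's body (76 mm by 85 mm) begins 54 mm behind the grasp point. The pads swing forward as they close: fully open they stand 13 mm farther back than shut.
Start: joints at [-1.16, 0.332, -0.065, 1.46, 0.022, 1.35, -0.088], TCP at [0.263, 0.567, 0.206] pointing down, gripper open.
Joint ranges: [-2.6, 2.6], [-0.5, 2.12], [-1.47, 1.34], [0.16, 2.42], [-1.27, 4.41], [0.06, 2.06], [-2.6, 2.6]. Speed limits (rad/s): [2.22, 2.22, 2.79, 2.79, 3.14, 3.14, 3.14].

INTERFACE

Orientations are given as a unit quaternion [x, y, z, w].
In Python, from workcell import manip gives the robot as it stands.
- The arm moves only by the shell command python3 -m handwheel 'ROWS' [FORCE]. ROWS is JSON, a list that holds one entry, the list of rows, each a list of 7 numbers: the shift along the tool's x, y, z in m, then the turn, a rotation vector about the tool's x, y, z in rad, then the finger opening in m, from 0 to 0.0854. In form: [[[tx, ty, tz, ax, ay, az, claw], ...]]. A call has 1 to 8 rows; each row is the pose to reach, as a shift and turn from the pose commanded when the call began, along the tool's axes at that moment; what a row does not reach only later rows make up. A row lasts 1/8 s, in which the tool goes at most 62.5 mm and 10.7 degrees, less where a joint would pass 70% of its speed; a pose out of reach is approached as far as the arm can. A call with a gripper value outside its range is refused whole. The fingers move at their own pace and stop on an object; FORCE is the grip in N (left out, the last holds). Time passes only in rows, so rows that repeat a pose let the fingers close. It gives the time, the measured TCP pose, the force and the opening at its end, in the units of the state.
- manip.get_obs(): the state, without advancing time (a new reading comes with each control period).
- manip.camera(name): name is "scene" or "top"; returns the picture (384x512x3 uint8, blue, green, red); there is no depth.
- manip.calibration(name): a dict with "fx", "fy", "cx", "cy" (pixels), "view" (4x4, takes a point from world to camera coordinates). Camera axes: x right, y up, looking along -z (the intrinsics and any distortion apply to the point x, -y, -z); pixel columns grow to the right and rows downward; lengths in m; the calibration is good to about 2 mm. A picture is of the moment at which its call begins. calibration takes no time and is no camera call.
- manip.hand_in(): hands the job in, once; it reports no verdict.
The state is a dict: "clock": time; "joint_pos": joint angles; "joint_velocities": joint speeds; "tau": joint torques, N m; "position": TCP position; "ee_rot": TCP orientation; "ft_force": force on the tool from outside, world axes, zero at the start; "torque": the same for the moment, N m; "grip_width": opening from 0.0 (shut) to 1.0 (fully open).
Only numpy, scipy, OpenCV 4.12 (cv2) and the standard library are available. Lean on these libraries where they do the work, as an engineer would, in place of code of your own. Each camera call takes 0.05 s, during which the arm holds its last target.

## Working session

There is one attempt and no reset: what is moved stays moved. The work goes in short steps, Python scripts to look and compute and a shell command to move; the robot and the scene stay as the last step left them, time stands still between calls to the robot, and variables do not carry over. Pictures are saved under pics/ and viewed, and the job is handed in when it is done.

```bash
ls; mkdir -p pics; python3 - <<'E'
from workcell import manip
import cv2,numpy as np
print(manip.get_obs(), manip.pinch_z)
for n in("scene","top"):
    cv2.imwrite(f"pics/{n}0.png",manip.camera(n)); c=manip.calibration(n); print(n,c)
E
```

```text
pics
{'clock': 0.0, 'joint_pos': array([-1.15956072,  0.33284874, -0.06470332,  1.46098359,  0.02162063,
        1.34989911, -0.08852178]), 'joint_velocities': array([ 4.42991481e-04,  2.26021581e-05,  8.76689654e-04, -1.75958812e-04,
        3.86551997e-05,  1.43922115e-03,  1.03582759e-03]), 'tau': array([-1.48544688e-03, -6.25440788e+01,  4.84745682e-02, -3.91605663e+01,
        1.61324884e-02,  9.81865218e-03, -4.07818982e-05]), 'position': array([0.2625533 , 0.5667047 , 0.20561024]), 'ee_rot': array([ 2.15216835e-01,  9.76566021e-01, -7.12535916e-04, -1.11870336e-04]), 'ft_force': array([-0.34447679,  0.3537918 ,  0.53588742]), 'torque': array([-0.02921786,  0.00164274,  0.01176505]), 'grip_width': 0.997830477980492} 0.0187
scene {'fx': 388.07379966113405, 'fy': 388.07379966113405, 'cx': 256.93354727682254, 'cy': 188.20713063186625, 'view': array([[ 0.61909385,  0.78517777,  0.01478766, -0.39389154],
       [-0.59898486,  0.45993994,  0.655494  ,  0.27731022],
       [ 0.50787788, -0.41466989,  0.75505559, -1.12565625],
       [ 0.        ,  0.        ,  0.        ,  1.        ]])}
top {'fx': 408.86563830775054, 'fy': 408.86563830775054, 'cx': 254.59076197872974, 'cy': 190.59887530423416, 'view': array([[ 0.00691293, -0.9998668 , -0.01478471,  0.07435045],
       [ 0.99204331,  0.00499871,  0.12579782, -0.58097581],
       [-0.12570716, -0.01553671,  0.99194572, -0.77141958],
       [ 0.        ,  0.        ,  0.        ,  1.        ]])}
```

View pics/scene0.png

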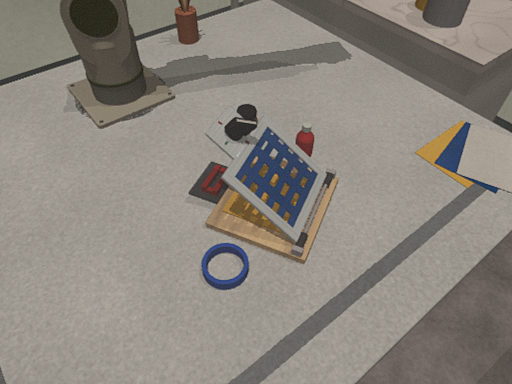

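View pics/top0.png

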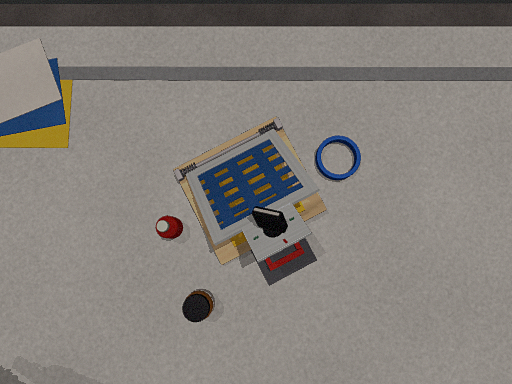

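The scene view shows the open plate around (275,185), with its knob at (240,125). The top view shows the hinge from about (180,173) to (280,124), the knob bar near (268,215) and the red keeper near (285,258). The jar is at (197,306), the bottle at (169,227) and the tape at (338,158). I'll zoom in next.

```bash
python3 - <<'E'
import cv2
a=cv2.imread("pics/top0.png")[110:290,150:370]; cv2.imwrite("pics/top0z.png",cv2.resize(a,(733,600),interpolation=cv2.INTER_CUBIC))
a=cv2.imread("pics/scene0.png")[95:265,185:345]; cv2.imwrite("pics/scene0z.png",cv2.resize(a,(560,595),interpolation=cv2.INTER_CUBIC))
E
```

```text
(no output)
```

View pics/top0z.png

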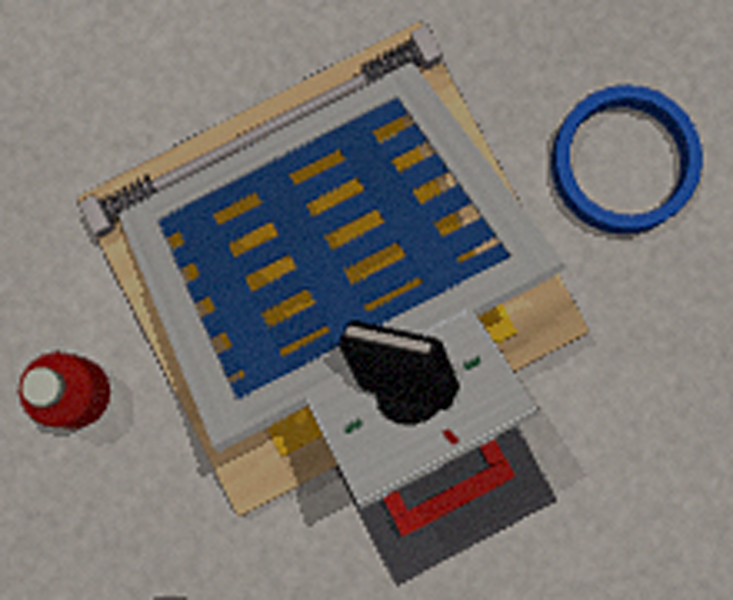

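View pics/scene0z.png

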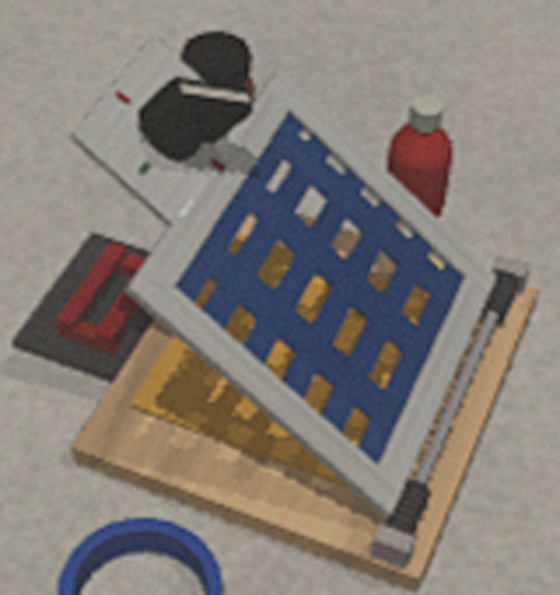

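Board corners in the top zoom are about (82,198), (425,22), (590,333) and (240,515). The white line's ends are at (345,328) and (431,349) there, and (181,88) and (250,101) in the scene zoom.

```bash
cat > h.py <<'E'
import numpy as np
from workcell import manip
def ray(n,u,v):
    c=manip.calibration(n);V=np.array(c["view"]);R=V[:3,:3];t=V[:3,3]
    d=R.T@np.array([(u-c["cx"])/c["fx"],-(v-c["cy"])/c["fy"],-1]);return -R.T@t,d/np.linalg.norm(d)
def plane(n,u,v,z):
    o,d=ray(n,u,v);return o+d*(z-o[2])/d[2]
def proj(n,p):
    c=manip.calibration(n);V=np.array(c["view"]);q=V[:3,:3]@np.array(p)+V[:3,3]
    return np.array([c["cx"]+c["fx"]*q[0]/-q[2],c["cy"]+c["fy"]*-q[1]/-q[2]])
def tri(u1,u2):
    (a,d),(b,e)=ray("top",*u1),ray("scene",*u2)
    s=np.linalg.lstsq(np.c_[d,-e],b-a,rcond=None)[0];p,q=a+s[0]*d,b+s[1]*e
    return (p+q)/2,np.linalg.norm(p-q)
tz=lambda x,y:(150+(x+.5)/3.332-.5,110+(y+.5)/3.333-.5)
sz=lambda x,y:(185+(x+.5)/3.5-.5,95+(y+.5)/3.5-.5)
E
python3 - <<'E'
from h import *
np.set_printoptions(precision=4,suppress=True)
C=np.array([plane("top",*tz(*p),.018)[:2] for p in[(82,198),(425,22),(590,333),(240,515)]])
print(C, [np.linalg.norm(C[i]-C[i-1]) for i in range(4)])
cen=C.mean(0)
ex=(C[2]+C[3]-C[0]-C[1]); yaw=np.arctan2(ex[1],ex[0]); 
ey=(C[1]-C[2]+0*C[0]);ey=(C[1]+C[2]-C[0]-C[3]); print("yaw x",yaw,"yaw from y",np.arctan2(ey[1],ey[0])-np.pi/2)
for a,b in[((345,328),(181,88)),((431,349),(250,101))]: print("line end",tri(tz(*a),sz(*b)))
for s in[(75,452),(420,585)]:print("scene corner",plane("scene",*sz(*s),.018))
print(cen)
E
```

```text
[[ 0.6265  0.2427]
 [ 0.7384  0.0324]
 [ 0.5453 -0.067 ]
 [ 0.4356  0.1424]] [np.float64(0.21568095066271856), np.float64(0.23826272548862296), np.float64(0.21718011067363382), np.float64(0.23635405267596865)]
yaw x -2.662012978692142 yaw from y -2.655880216659285
line end (array([0.5214, 0.0612, 0.2092]), np.float64(0.03756214401147528))
line end (array([0.5333, 0.0517, 0.2107]), np.float64(0.036775897254821895))
scene corner [ 0.5529 -0.0686  0.018 ]
scene corner [0.7438 0.0319 0.018 ]
[0.5865 0.0876]
```

```bash
python3 - <<'E'
from h import *
from scipy.optimize import least_squares
np.set_printoptions(precision=4,suppress=True)
A,ra=tri(tz(345,328),sz(250,101));B,rb=tri(tz(431,349),sz(181,88));print(A,B,ra,rb,np.linalg.norm(A-B))
yaw=-2.659;X=np.array([np.cos(yaw),np.sin(yaw),0]);Y=np.array([-X[1],X[0],0]);Z=np.array([0,0,1.])
cen=np.array([.587,.0876,0]);O=cen+X*.025;print("O",O,"slot",O+.12*X)
H=O-.115*X+.029*Z
m=(A+B)/2-H
print("mid in hinge frame",m@X,m@Y,m@Z, "r",np.hypot(m@X,m@Z),"expected",np.hypot(.235,.049))
th=np.arctan2(m@Z,m@X)-np.arctan2(.049,.235);print("theta",th)
P=np.cos(th)*X+np.sin(th)*Z; N=np.cross(P,Y)
d=A-B;print("line in plate axes",d@P,d@Y,d@N,"angle",np.arctan2(d@P,d@Y))
for th in(.55,.6,.65):
    P=np.cos(th)*X+np.sin(th)*Z;N=np.cross(P,Y)
    K=H+.235*P+.049*N; print(th,K,"grip",H+.235*P+.035*N,"proj top zoom",(proj("top",K)-[149.5,109.5])*3.332,"scene zoom",(proj("scene",K)-[184.5,94.5])*3.5)
# plate corner and mark checks: plate tip
E
```

```text
[0.5322 0.0769 0.1972] [0.5215 0.0379 0.2183] 0.0010631503572339604 0.0005793739966857345 0.04563373612440866
O [0.5649 0.076  0.    ] slot [0.4586 0.0203 0.    ]
mid in hinge frame 0.15727291295438509 -0.0011479987318900808 0.17876182198132365 r 0.2380977911431352 expected 0.24005416055548798
theta 0.6436943690164019
line in plate axes -0.03472636483139348 -0.029603472810726256 -0.0003896868149033658 angle -2.276727419367261
0.55 [0.5119 0.0483 0.1936] grip [0.5055 0.0449 0.1817] proj top zoom [406.7199 372.7598] scene zoom [187.0642 107.9778]
0.6 [0.5194 0.0522 0.2021] grip [0.5124 0.0485 0.1906] proj top zoom [398.8424 355.7531] scene zoom [200.8411  99.9749]
0.65 [0.5273 0.0563 0.2102] grip [0.5198 0.0524 0.1991] proj top zoom [390.3498 337.6177] scene zoom [215.6594  92.6341]
```

Measurements agree with the given sizes: the line's midpoint is 238 mm from the hinge (240 expected), and the board sides come out within about 4 mm. That puts the plate at about 0.64 rad and the knob at about 0.865 rad. I'll work out the approach next.

```bash
cat >> h.py <<'E'
from scipy.spatial.transform import Rotation as Rn, Slerp
np.set_printoptions(precision=4,suppress=True)
yaw=-2.659;X=np.array([np.cos(yaw),np.sin(yaw),0]);Y=np.array([-X[1],X[0],0]);Z=np.array([0,0,1.])
O=np.array([.5649,.0760,0]);H=O-.115*X+.029*Z
def pose(th,ph,up=0.,tilt=0.):
    """TCP pose with pinch at grip point raised by up along knob axis"""
    P=np.cos(th)*X+np.sin(th)*Z;N=np.cross(P,Y)
    g=H+.235*P+.035*N
    kx=np.cos(ph)*P-np.sin(ph)*Y
    z=-N;y=-kx;x=np.cross(y,z)
    return g+(up-.0187)*N, Rn.from_matrix(np.c_[x,y,z])
def cur():
    o=manip.get_obs();return np.array(o["position"]),Rn.from_quat(o["ee_rot"])
def rel(p,R,c=None):
    p0,R0=c or cur();return np.r_[R0.inv().apply(p-p0),(R0.inv()*R).as_rotvec()]
E
python3 - <<'E'
from h import *
p,R=pose(.644,.865,.11);print(p,"tool z",R.as_matrix()[:,2])
p0,R0=cur();print(R0.as_matrix())
r=rel(p,R);print(r,np.degrees(np.linalg.norm(r[3:])))
S=Slerp([0,1],Rn.concatenate([R0,R]))
for f in np.linspace(.125,1,8):
    q=p0+f*(p-p0)+[0,0,.10*np.sin(np.pi*f)]
    print(rel(q,S(f)))
E
```

```text
[0.5675 0.0773 0.2711] tool z [-0.5318 -0.2786 -0.7997]
[[-0.9074  0.4203 -0.0005]
 [ 0.4203  0.9074 -0.0012]
 [-0.     -0.0013 -1.    ]]
[-0.4824 -0.316  -0.065   0.7034 -0.0735  1.4621] 93.05810522114704
[-0.0603 -0.0396 -0.0464  0.0879 -0.0092  0.1828]
[-0.1206 -0.0791 -0.087   0.1758 -0.0184  0.3655]
[-0.1809 -0.1186 -0.1168  0.2638 -0.0275  0.5483]
[-0.2412 -0.1581 -0.1325  0.3517 -0.0367  0.7311]
[-0.3015 -0.1976 -0.133   0.4396 -0.0459  0.9138]
[-0.3618 -0.2371 -0.1194  0.5275 -0.0551  1.0966]
[-0.4221 -0.2766 -0.0951  0.6154 -0.0643  1.2794]
[-0.4824 -0.316  -0.065   0.7034 -0.0735  1.4621]
```

```bash
python3 -m handwheel '[[[0,0,-0.06,0,0,0,0.085],[-0.04,-0.03,-0.10,0.06,-0.01,0.12,0.085],[-0.08,-0.06,-0.13,0.15,-0.02,0.28,0.085],[-0.12,-0.085,-0.14,0.22,-0.02,0.43,0.085],[-0.16,-0.11,-0.14,0.28,-0.03,0.55,0.085],[-0.20,-0.13,-0.14,0.32,-0.035,0.65,0.085],[-0.24,-0.16,-0.14,0.36,-0.04,0.75,0.085],[-0.24,-0.16,-0.14,0.36,-0.04,0.75,0.085]]]' && python3 - <<'E'
from h import *
o=manip.get_obs();print(o["joint_pos"])
p,R=pose(.644,.865,.11);p0,R0=cur();r=rel(p,R);print(r)
S=Slerp([0,1],Rn.concatenate([R0,R]))
for f in np.linspace(.125,1,8): print(rel(p0+f*(p-p0),S(f)))
E
```

```text
clock: 1.1
position: [0.4157, 0.3173, 0.346]
ee_rot: [0.556, 0.812, -0.176, -0.018]
ft_force: [-0.5, 1.4, -0.4]
grip_width: 0.993
[-0.9009  0.3582  0.1944  1.1962 -0.0132  1.9449 -0.3391]
[-0.2636  0.0823  0.0997  0.3431 -0.0364  0.7031]
[-0.033   0.0103  0.0125  0.0429 -0.0046  0.0879]
[-0.0659  0.0206  0.0249  0.0858 -0.0091  0.1758]
[-0.0989  0.0309  0.0374  0.1286 -0.0137  0.2637]
[-0.1318  0.0411  0.0498  0.1715 -0.0182  0.3515]
[-0.1648  0.0514  0.0623  0.2144 -0.0228  0.4394]
[-0.1977  0.0617  0.0747  0.2573 -0.0273  0.5273]
[-0.2307  0.072   0.0872  0.3002 -0.0319  0.6152]
[-0.2636  0.0823  0.0997  0.3431 -0.0364  0.7031]
```

```bash
python3 -m handwheel '[[[-0.03,0.01,0.01,0.04,0,0.09,0.085],[-0.07,0.02,0.02,0.08,-0.01,0.18,0.085],[-0.10,0.03,0.035,0.13,-0.015,0.26,0.085],[-0.13,0.04,0.04,0.17,-0.02,0.35,0.085],[-0.16,0.05,0.05,0.21,-0.02,0.44,0.085],[-0.20,0.06,0.06,0.26,-0.03,0.53,0.085],[-0.23,0.07,0.07,0.30,-0.03,0.62,0.085],[-0.264,0.082,0.08,0.343,-0.036,0.703,0.085]]]' && python3 - <<'E'
from h import *
o=manip.get_obs();print(o["joint_pos"])
p,R=pose(.644,.865,.11);r=rel(p,R);print(r)
print(R.as_quat())
cv2=__import__("cv2")
cv2.imwrite("pics/s1.png",manip.camera("scene"));cv2.imwrite("pics/t1.png",manip.camera("top"))
E
```

```text
clock: 2.1
position: [0.5587, 0.0989, 0.2988]
ee_rot: [0.784, 0.557, -0.274, -0.003]
ft_force: [1.2, 0.2, -1.7]
grip_width: 0.996
[-0.5156  0.6212  0.3122  1.0057  0.0288  2.0567 -0.5402]
[-0.005   0.0244  0.0262  0.11   -0.0257  0.0249]
[ 0.786   0.5311 -0.3145 -0.0352]
```

View pics/s1.png

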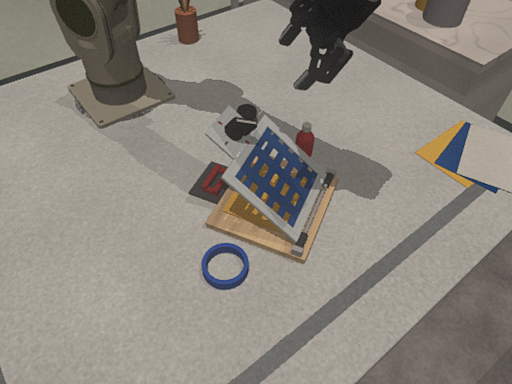

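View pics/t1.png

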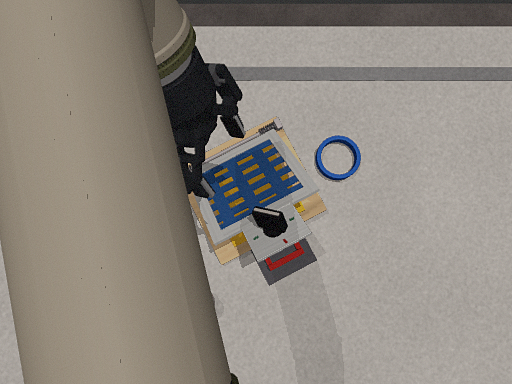

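The gripper is near the pre-approach pose (fingers near (320,55) in the scene view) and the scene is undisturbed. Joint 6 is at its limit, 2.057 rad, which leaves the tilt about 0.1 rad short. Going lower should free it.

```bash
python3 - <<'E'
from h import *
for up in(.08,.05,.03,0): print(up,rel(*pose(.644,.865,up)))
print(rel(*pose(.58,.865,.05)))
E
```

```text
0.08 [-0.0076  0.0229  0.063   0.1195 -0.0375  0.0341]
0.05 [-0.0086  0.0193  0.0928  0.1195 -0.0375  0.0341]
0.03 [-0.0093  0.0169  0.1126  0.1195 -0.0375  0.0341]
0 [-0.0104  0.0134  0.1424  0.1195 -0.0375  0.0341]
[-0.0119  0.015   0.1074  0.0771  0.0105  0.0362]
```

```bash
python3 -m handwheel '[[[-0.004,0.018,0.02,0.03,-0.01,0.01,0.085],[-0.008,0.021,0.05,0.06,-0.02,0.02,0.085],[-0.009,0.019,0.08,0.1,-0.03,0.03,0.085],[-0.009,0.019,0.093,0.12,-0.037,0.034,0.085],[-0.009,0.019,0.093,0.12,-0.037,0.034,0.085]]]' && python3 - <<'E'
from h import *
o=manip.get_obs();print(o["joint_pos"])
for up in(.05,.03,0): print(up,rel(*pose(.644,.865,up)))
cv2=__import__("cv2")
a=manip.camera("scene")[20:220,180:400];cv2.imwrite("pics/s2.png",cv2.resize(a,(660,600)))
a=manip.camera("top")[110:290,150:370];cv2.imwrite("pics/t2.png",cv2.resize(a,(733,600)))
E
```

```text
clock: 2.82
position: [0.5335, 0.0591, 0.2209]
ee_rot: [0.785, 0.53, -0.318, -0.036]
ft_force: [0.0, 0.8, 0.2]
grip_width: 0.996
[-0.4692  0.6575  0.3203  1.1571  0.0059  1.9764 -0.5333]
0.05 [ 0.0008  0.0001 -0.0033 -0.0053  0.0055 -0.0016]
0.03 [ 0.0009  0.0002  0.0166 -0.0053  0.0055 -0.0016]
0 [ 0.0011  0.0004  0.0466 -0.0053  0.0055 -0.0016]
```

View pics/s2.png

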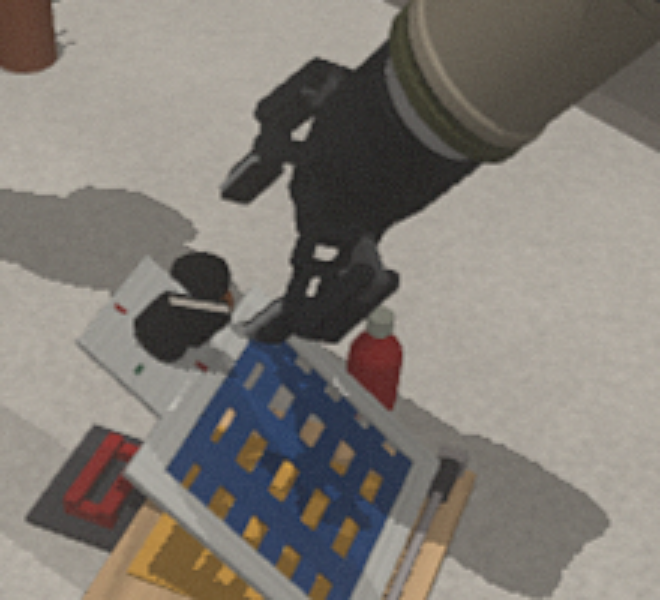

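View pics/t2.png

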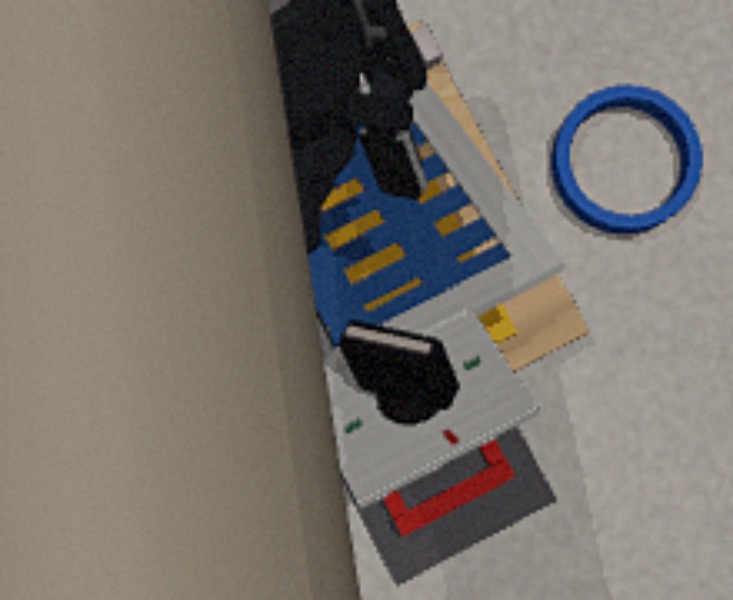

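```bash
python3 - <<'E'
from h import *
p,R=cur()
for s in(1,-1):
    q=p+R.apply([0,s*.0425,-.013])
    print((proj("top",q)-[149.5,109.5])*3.332,(proj("scene",q)-[179.5,19.5])*3)
E
```

```text
[415.6573 232.1551] [233.9202 345.8381]
[332.4437 377.6385] [212.4052 220.9271]
```

```bash
python3 - <<'E'
from h import *
import cv2
p,R=cur()
T=manip.camera("top");S=manip.camera("scene")
T=cv2.resize(T[100:220,220:360],(700,600),interpolation=cv2.INTER_CUBIC);S=cv2.resize(S[30:150,210:350],(700,600),interpolation=cv2.INTER_CUBIC)
for b,col in((0,(0,255,0)),(.013,(0,255,255)),(.03,(0,0,255))):
  for s in(1,-1):
    q=p+R.apply([0,s*.0425,-b])
    for n,I,o in(("top",T,(219.5,99.5)),("scene",S,(209.5,29.5))):
        u=(proj(n,q)-o)*5;cv2.circle(I,tuple(int(v) for v in u),4,col,2)
cv2.imwrite("pics/t3.png",T);cv2.imwrite("pics/s3.png",S)
E
```

```text
(no output)
```

View pics/t3.png

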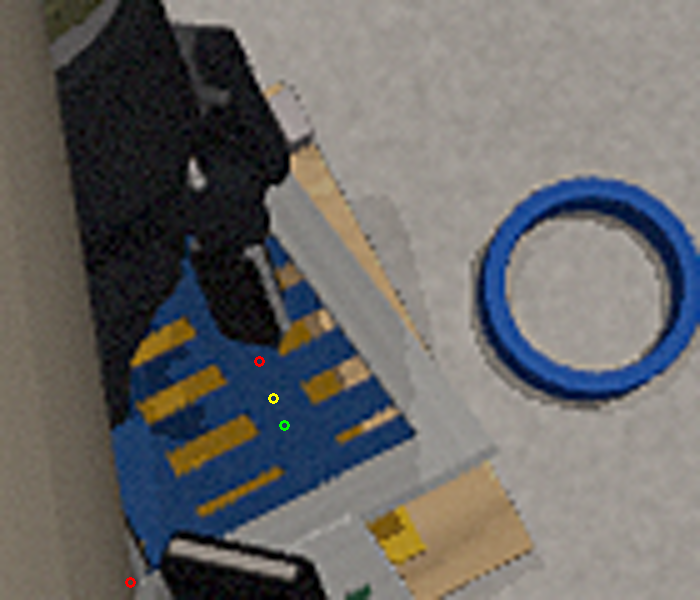

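View pics/s3.png

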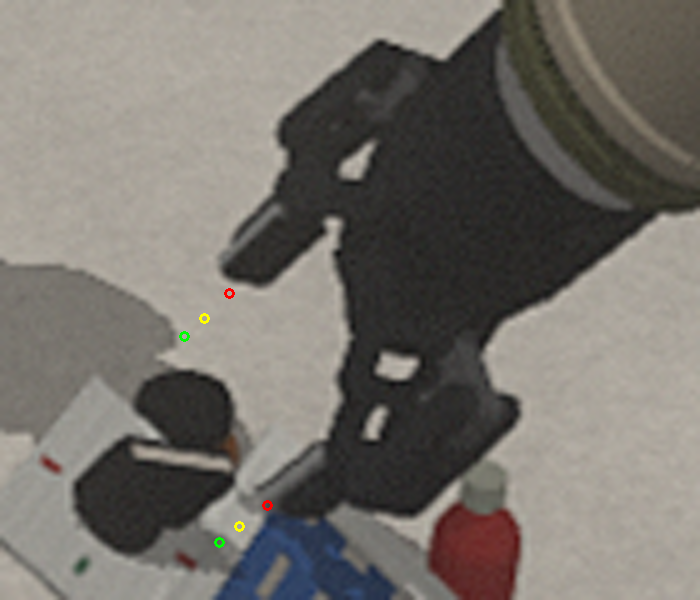

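```bash
python3 - <<'E'
from h import *
p,R=cur();print(manip.get_obs()["joint_velocities"],p)
t=lambda x,y:(219.5+x/5,99.5+y/5);s=lambda x,y:(209.5+x/5,29.5+y/5)
for a,b in[((286,328),(252,500)),((280,346),(258,510)),((235,335),(290,517))]:
    q,r=tri(t(*a),s(*b));print(q,r,"tool",R.inv().apply(q-p))
# knob line again
for a,b in[((172,545),(236,466)),((297,575),(134,449))]:
    q,r=tri(t(*a),s(*b));print(q,r,"tool",R.inv().apply(q-p))
E
```

```text
[ 0.0017 -0.0022 -0.0017  0.0045  0.0015 -0.0009 -0.0006] [0.5345 0.0597 0.2228]
[0.5915 0.0402 0.2417] 0.004745321446808197 tool [-0.0119  0.0474 -0.0401]
[0.5886 0.0431 0.2336] 0.001210529999015143 tool [-0.0064  0.047  -0.0329]
[0.5926 0.0557 0.2267] 0.0032526163473420044 tool [ 0.0086  0.0474 -0.033 ]
[0.5321 0.0768 0.199 ] 0.001532564993972634 tool [ 0.025  -0.      0.0154]
[0.5213 0.0381 0.2192] 0.0005017705564004763 tool [-0.02    0.0001  0.016 ]
```

The jaws line up with the bar to within a millimetre sideways: the white line is centred at tool x 2.5 mm, y 0, z 15.7 mm. The open fingertips look about 33 mm behind the TCP, where I expected about 13 mm. Going to the nominal grip depth is safe either way, so I'll go there, close and check.

```bash
python3 -m handwheel '[[[0.001,0,0.012,0,0,0,0.085],[0.002,0,0.024,0,0,0,0.085],[0.002,0,0.036,0,0,0,0.085],[0.002,0,0.048,0,0,0,0.085],[0.002,0,0.048,0,0,0,0.085]]]' && python3 - <<'E'
from h import *
import cv2
print(rel(*pose(.644,.865,0)))
T=manip.camera("top");S=manip.camera("scene")
T=cv2.resize(T[130:250,200:340],(700,600),interpolation=cv2.INTER_CUBIC);S=cv2.resize(S[60:180,190:330],(700,600),interpolation=cv2.INTER_CUBIC)
cv2.imwrite("pics/t4.png",T);cv2.imwrite("pics/s4.png",S)
E
```

```text
clock: 3.65
position: [0.5078, 0.0471, 0.1822]
ee_rot: [0.786, 0.53, -0.317, -0.036]
ft_force: [-1.2, 0.2, 0.2]
grip_width: 0.993
[-0.0005  0.0008 -0.0012 -0.0047  0.0043 -0.0019]
```

View pics/s4.png

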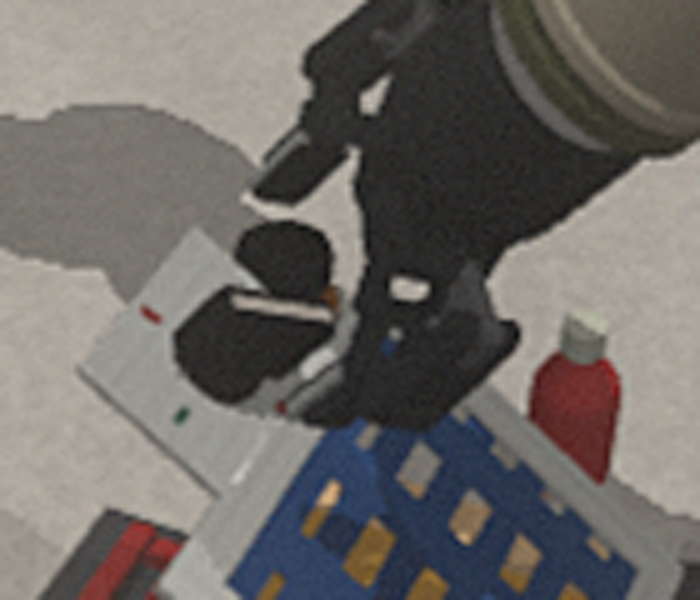

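View pics/t4.png

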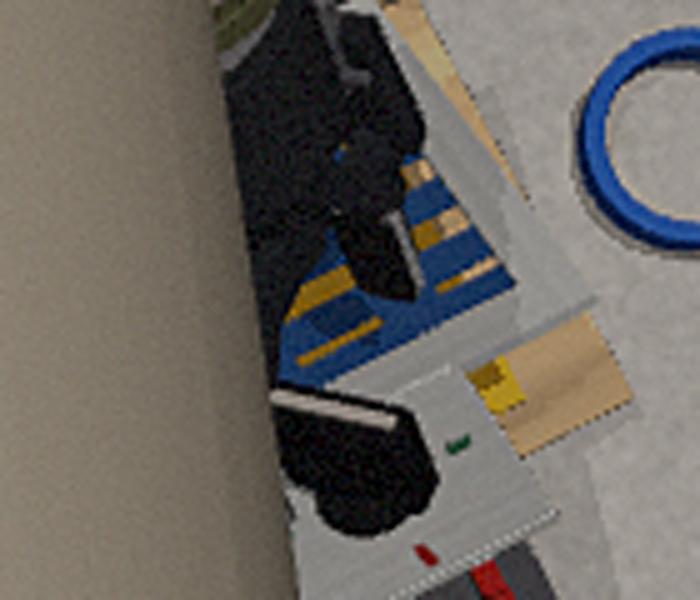

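```bash
python3 - <<'E'
from h import *
p,R=cur()
t=lambda x,y:(199.5+x/5,129.5+y/5);s=lambda x,y:(189.5+x/5,59.5+y/5)
for a,b in[((412,300),(290,418)),((372,292),(320,425)),((272,397),(334,315)),((396,424),(232,298))]:
    q,r=tri(t(*a),s(*b));print(q,r,"tool",R.inv().apply(q-p))
E
```

```text
[0.5628 0.0321 0.194 ] 0.0004346169927857997 tool [-0.0053  0.0463 -0.0334]
[0.566  0.0442 0.1862] 0.0005903438268082398 tool [ 0.0093  0.0467 -0.0324]
[0.5314 0.0766 0.1991] 0.0011700203482414347 tool [ 0.0229 -0.0006 -0.0332]
[0.5212 0.0379 0.2197] 0.0006373291313839538 tool [-0.0221 -0.     -0.0333]
```

Fingertips are level with the bar's top. I'll close to about 30 mm to see how far the pads swing forward.

```bash
python3 -m handwheel '[[[0,0,0,0,0,0,0.03],[0,0,0,0,0,0,0.03],[0,0,0,0,0,0,0.03],[0,0,0,0,0,0,0.03],[0,0,0,0,0,0,0.03]]]' 40 && python3 - <<'E'
from h import *
import cv2
T=manip.camera("top");S=manip.camera("scene")
T=cv2.resize(T[130:250,200:340],(700,600),interpolation=cv2.INTER_CUBIC);S=cv2.resize(S[60:180,190:330],(700,600),interpolation=cv2.INTER_CUBIC)
cv2.imwrite("pics/t5.png",T);cv2.imwrite("pics/s5.png",S)
E
```

```text
clock: 4.38
position: [0.5086, 0.0475, 0.1828]
ee_rot: [0.786, 0.53, -0.317, -0.035]
ft_force: [0.7, 0.6, 1.0]
grip_width: 0.353
```

View pics/s5.png

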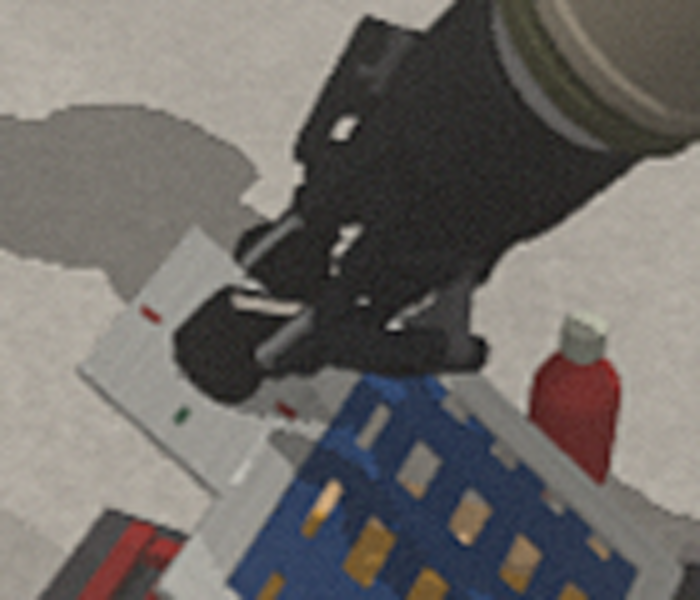

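View pics/t5.png

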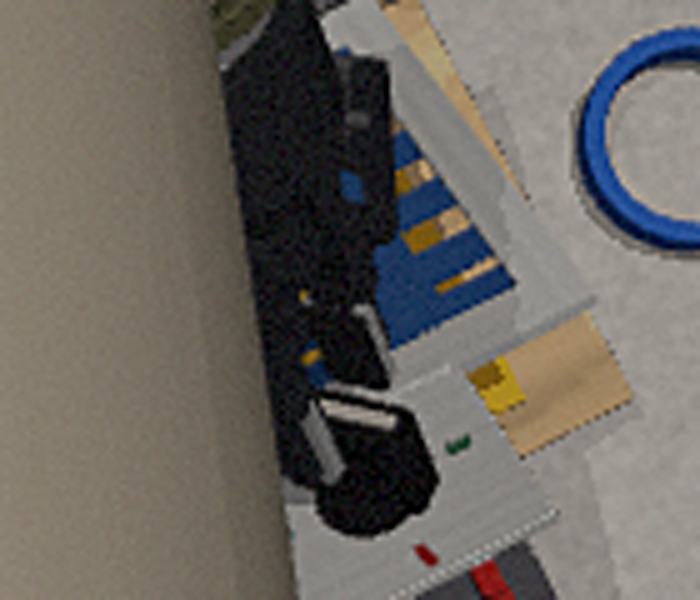

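```bash
python3 - <<'E'
from h import *
p,R=cur()
t=lambda x,y:(199.5+x/5,129.5+y/5);s=lambda x,y:(189.5+x/5,59.5+y/5)
for a,b in[((388,384),(262,364)),((340,480),(245,290)),((388,384),(258,350)),((272,397),(334,315)),((396,424),(232,298))]:
    q,r=tri(t(*a),s(*b));print(q,r,"tool",R.inv().apply(q-p))
E
```

```text
[0.5356 0.0398 0.197 ] 0.0003230649368910577 tool [-0.0066  0.0197 -0.0236]
[0.505  0.0549 0.2048] 0.00016058203154169118 tool [-0.0046 -0.0148 -0.0177]
[0.5347 0.0396 0.2033] 0.0009313127491338689 tool [-0.01    0.0166 -0.0281]
[0.5314 0.0766 0.1991] 0.0011700203482414347 tool [ 0.0229 -0.0006 -0.0334]
[0.5212 0.0379 0.2197] 0.0006373291313839538 tool [-0.0222 -0.0001 -0.0335]
```

Tips reach about 13 mm below the bar's top. I'll advance 6 mm, which still clears the collar even on the nominal geometry, and close.

```bash
python3 -m handwheel '[[[0,0,0.003,0,0,0,0.03],[0,0,0.006,0,0,0,0.03],[0,0,0.006,0,0,0,0.008],[0,0,0.006,0,0,0,0.008],[0,0,0.006,0,0,0,0.008],[0,0,0.006,0,0,0,0.008]]]' 60 && python3 - <<'E'
from h import *
import cv2
print(rel(*pose(.644,.865,-.005)),manip.get_obs()["torque"])
T=manip.camera("top");S=manip.camera("scene")
T=cv2.resize(T[130:250,200:340],(700,600),interpolation=cv2.INTER_CUBIC);S=cv2.resize(S[60:180,190:330],(700,600),interpolation=cv2.INTER_CUBIC)
cv2.imwrite("pics/t6.png",T);cv2.imwrite("pics/s6.png",S)
E
```

```text
clock: 5.22
position: [0.5052, 0.0457, 0.1779]
ee_rot: [0.786, 0.53, -0.317, -0.035]
ft_force: [-1.7, -0.8, -1.2]
grip_width: 0.165
[-0.0006  0.0006 -0.0014 -0.0039  0.0038 -0.002 ] [ 0.2071 -0.38    0.0218]
```

View pics/s6.png

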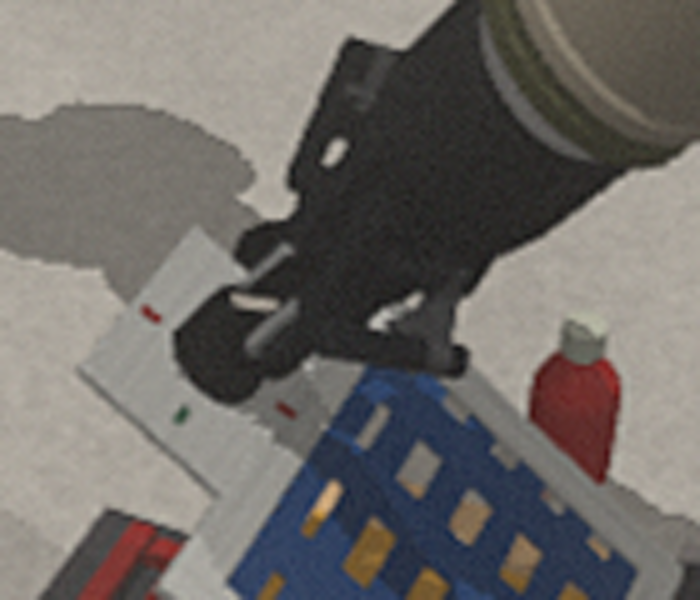

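The bar is gripped (opening 14 mm) and the forces are low. Now I'll turn it anticlockwise to the green marks.

```bash
python3 -m handwheel '[[[0,0,0,0,0,-0.1,0.008],[0,0,0,0,0,-0.21,0.008],[0,0,0,0,0,-0.32,0.008],[0,0,0,0,0,-0.43,0.008],[0,0,0,0,0,-0.54,0.008],[0,0,0,0,0,-0.65,0.008],[0,0,0,0,0,-0.76,0.008],[0,0,0,0,0,-0.865,0.008]]]' && python3 -m handwheel '[[[0,0,0,0,0,0,0.008],[0,0,0,0,0,0,0.008]]]' && python3 - <<'E'
from h import *
import cv2
print(rel(*pose(.644,0,-.005)),manip.get_obs()["torque"],manip.get_obs()["joint_pos"])
T=manip.camera("top");S=manip.camera("scene")
T=cv2.resize(T[130:250,200:340],(700,600),interpolation=cv2.INTER_CUBIC);S=cv2.resize(S[60:180,190:330],(700,600),interpolation=cv2.INTER_CUBIC)
cv2.imwrite("pics/t7.png",T);cv2.imwrite("pics/s7.png",S)
E
```

```text
clock: 6.32
position: [0.5058, 0.0457, 0.1778]
ee_rot: [0.49, 0.811, -0.272, -0.165]
ft_force: [0.7, -1.2, -2.8]
grip_width: 0.171
clock: 6.58
position: [0.5057, 0.0457, 0.1778]
ee_rot: [0.492, 0.81, -0.273, -0.164]
ft_force: [1.5, -0.6, -4.6]
grip_width: 0.17
[-0.0006 -0.0005 -0.0013 -0.0042  0.0001 -0.0043] [ 0.3673 -1.5162  0.395 ] [-0.3575  0.5999  0.1292  1.3063  0.0843  1.8687  0.2499]
```

View pics/s7.png

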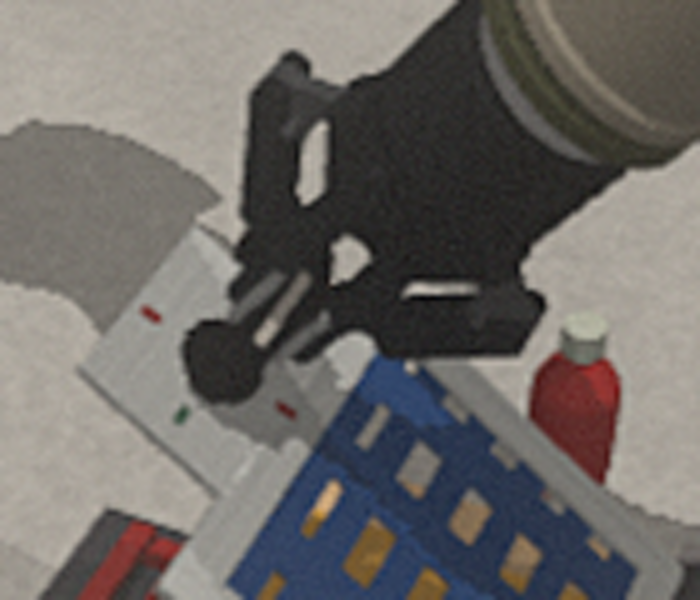

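View pics/t7.png

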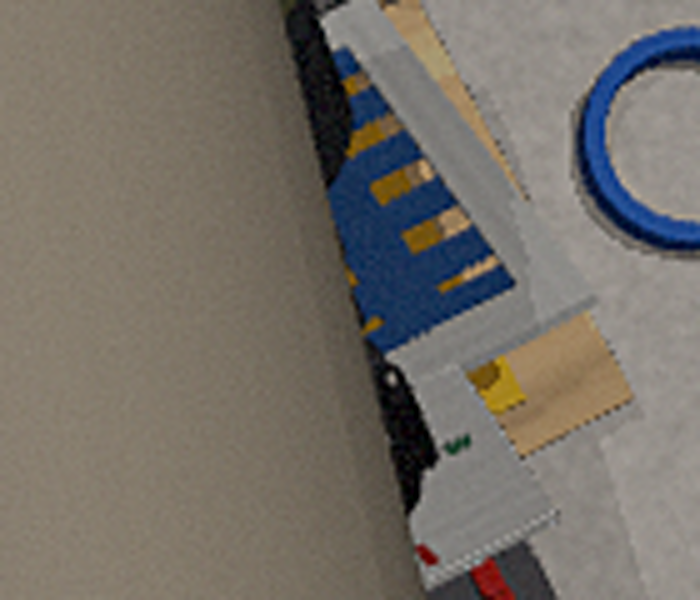

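The bar turned with the gripper; the white line (255,345)–(305,275) in the scene crop is parallel to the plate's front edge. Next I'll work out the arc down about the hinge.

```bash
cat >> h.py <<'E'
def arc(d,c=None):
    p0,R0=c or cur();Q=Rn.from_rotvec(Y*d)  # +rot about Y lowers X side
    return rel(H+Q.apply(p0-H),Q*R0,(p0,R0))
E
python3 - <<'E'
from h import *
for d in(.08,.16,.24,.32,.4,.48,.56,.62,.644,.66):print(d,arc(d))
E
```

```text
0.08 [ 0.      0.      0.0188 -0.08    0.0003  0.    ]
0.16 [ 0.      0.0016  0.0375 -0.16    0.0006  0.    ]
0.24 [ 0.      0.0046  0.056  -0.24    0.0009  0.    ]
0.32 [ 0.      0.0091  0.0742 -0.32    0.0012  0.0001]
0.4 [ 0.0001  0.015   0.092  -0.4     0.0015  0.0001]
0.48 [ 0.0001  0.0223  0.1093 -0.48    0.0018  0.0001]
0.56 [ 0.0001  0.031   0.126  -0.56    0.002   0.0001]
0.62 [ 0.0002  0.0384  0.1379 -0.62    0.0023  0.0001]
0.644 [ 0.0002  0.0416  0.1426 -0.644   0.0023  0.0001]
0.66 [ 0.0002  0.0437  0.1457 -0.66    0.0024  0.0001]
```

```bash
python3 -m handwheel '[[[0,0,0.014,-0.06,0,0,0.008],[0,0.001,0.028,-0.12,0,0,0.008],[0,0.002,0.042,-0.18,0,0,0.008],[0,0.0046,0.056,-0.24,0.001,0,0.008],[0,0.008,0.07,-0.3,0.001,0,0.008],[0,0.012,0.083,-0.36,0.001,0,0.008],[0,0.0165,0.096,-0.42,0.0015,0,0.008],[0,0.0223,0.1093,-0.48,0.002,0,0.008]]]' 80 && python3 - <<'E'
from h import *
import cv2
print(rel(*pose(.164,0,-.005)),manip.get_obs()["torque"],manip.get_obs()["joint_pos"])
S=manip.camera("scene")
S=cv2.resize(S[90:230,170:330],(680,595),interpolation=cv2.INTER_CUBIC)
cv2.imwrite("pics/s8.png",S)
for d in(.03,.06,.1,.13,.15,.164,.18):print(d,arc(d))
E
```

```text
clock: 7.68
position: [0.4639, 0.0234, 0.0785]
ee_rot: [0.517, 0.852, -0.07, -0.042]
ft_force: [3.9, 0.2, 3.4]
grip_width: 0.162
[-0.0002 -0.0012  0.0001  0.     -0.     -0.0035] [-0.1877 -0.8793  0.2271] [-0.2838  0.2201  0.1083  1.8995  0.0277  1.1799  0.2902]
0.03 [-0.     -0.0002  0.007  -0.03    0.0001 -0.    ]
0.06 [-0.     -0.0002  0.0141 -0.06    0.0003 -0.    ]
0.1 [-0.      0.0001  0.0234 -0.1     0.0005 -0.0001]
0.13 [-0.      0.0006  0.0304 -0.13    0.0006 -0.0001]
0.15 [-0.      0.001   0.0351 -0.15    0.0007 -0.0001]
0.164 [-0.      0.0014  0.0384 -0.164   0.0007 -0.0001]
0.18 [-0.      0.0018  0.0421 -0.18    0.0008 -0.0001]
```

View pics/s8.png

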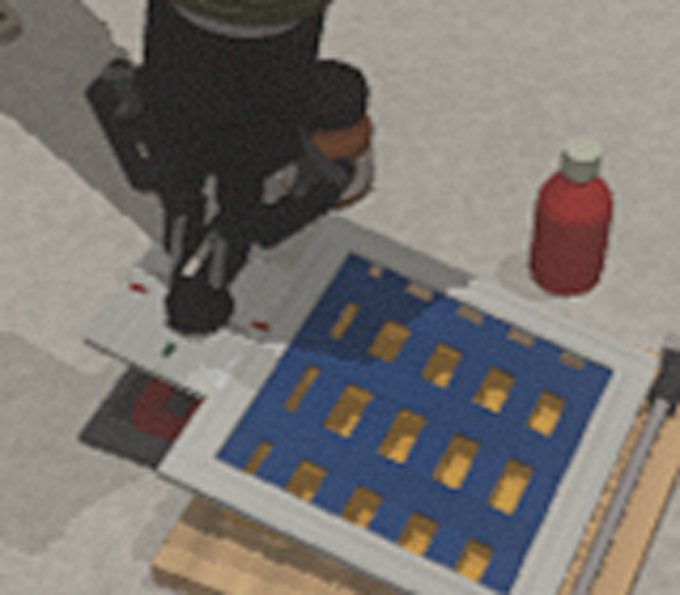

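The plate follows and the bar is still in line. I'll bring it down to level with about 3 mm of overdrive.

```bash
python3 -m handwheel '[[[0,0,0.007,-0.03,0,0,0.008],[0,0,0.0141,-0.06,0,0,0.008],[0,0,0.021,-0.09,0,0,0.008],[0,0.0005,0.028,-0.12,0,0,0.008],[0,0.001,0.0351,-0.15,0,0,0.008],[0,0.0014,0.0384,-0.164,0,0,0.008],[0,0.0014,0.041,-0.17,0,0,0.008],[0,0.0014,0.041,-0.17,0,0,0.008]]]' 80 && python3 - <<'E'
from h import *
import cv2
print(rel(*pose(0,0,-.005)),manip.get_obs()["torque"])
S=manip.camera("scene")
S=cv2.resize(S[90:230,170:330],(680,595),interpolation=cv2.INTER_CUBIC)
cv2.imwrite("pics/s9.png",S)
E
```

```text
clock: 8.72
position: [0.4595, 0.0209, 0.0386]
ee_rot: [0.519, 0.855, 0.002, 0.001]
ft_force: [2.4, -0.6, 8.8]
grip_width: 0.16
[-0.0001 -0.0011 -0.0017  0.0041  0.0002 -0.0036] [-0.3191 -0.2973  0.0109]
```

View pics/s9.png

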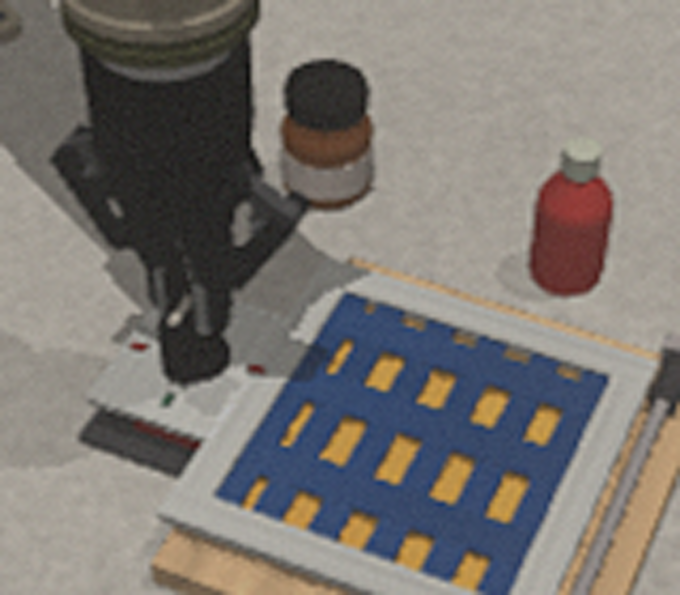

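The force is 8.8 N, about the spring load at level. I'll push a little further to feel for the hard stop.

```bash
python3 -m handwheel '[[[0,0,0.001,0,0,0,0.008],[0,0,0.002,0,0,0,0.008],[0,0,0.002,0,0,0,0.008]]]' 80; python3 -m handwheel '[[[0,0,0.001,0,0,0,0.008],[0,0,0.002,0,0,0,0.008],[0,0,0.002,0,0,0,0.008]]]' 80; python3 -c "
from h import *
print(rel(*pose(0,0,-.005)),manip.get_obs()['torque'])"
```

```text
clock: 9.15
position: [0.4598, 0.021, 0.0383]
ee_rot: [0.519, 0.855, 0.002, 0.001]
ft_force: [-7.9, -2.7, 34.4]
grip_width: 0.162
clock: 9.52
position: [0.4601, 0.021, 0.038]
ee_rot: [0.519, 0.855, 0.002, 0.001]
ft_force: [-17.7, -3.2, 58.9]
grip_width: 0.158
[ 0.0001 -0.0016 -0.0023  0.0046 -0.0001 -0.004 ] [-0.9457  4.344   0.1039]
```

It's a hard stop at TCP z 0.038. The lug-blocked stop would be about 14 mm higher, so this is level. I'll ease off 2.5 mm and twist clockwise.

```bash
python3 -m handwheel '[[[0,0,-0.0025,0,0,0,0.008],[0,0,-0.0025,0,0,0.1,0.008],[0,0,-0.0025,0,0,0.2,0.008],[0,0,-0.0025,0,0,0.3,0.008],[0,0,-0.0025,0,0,0.4,0.008],[0,0,-0.0025,0,0,0.5,0.008]]]' 80;  python3 -c "
from h import *
print(rel(*pose(0,0.5,-.005)),manip.get_obs()['torque'])"
```

```text
clock: 10.28
position: [0.4594, 0.021, 0.0384]
ee_rot: [0.716, 0.698, 0.002, 0.0]
ft_force: [-7.2, -2.0, 29.4]
grip_width: 0.156
[-0.0007 -0.0008 -0.0019  0.003  -0.002  -0.007 ] [-0.54    1.8825  0.0952]
```

Turning freely. On towards the stop.

```bash
python3 -m handwheel '[[[0,0,0,0,0,0.11,0.008],[0,0,0,0,0,0.22,0.008],[0,0,0,0,0,0.33,0.008],[0,0,0,0,0,0.44,0.008],[0,0,0,0,0,0.55,0.008],[0,0,0,0,0,0.66,0.008],[0,0,0,0,0,0.77,0.008],[0,0,0,0,0,0.86,0.008]]]' 80;  python3 -c "
from h import *
print(rel(*pose(0,1.36,-.005)),manip.get_obs()['torque'])"
```

```text
clock: 11.28
position: [0.459, 0.0212, 0.0384]
ee_rot: [0.942, 0.337, 0.001, -0.001]
ft_force: [-9.5, -1.1, 32.7]
grip_width: 0.158
[-0.0009  0.0005 -0.002  -0.0005 -0.0033 -0.0068] [-0.2454  2.3974  0.1021]
```

```bash
python3 -m handwheel '[[[0,0,0,0,0,0.03,0.008],[0,0,0,0,0,0.05,0.008],[0,0,0,0,0,0.05,0.008]]]' 80;  python3 - <<'E'
from h import *
import cv2
print(rel(*pose(0,1.4,-.005)),manip.get_obs()['torque'])
S=manip.camera("scene")
S=cv2.resize(S[90:230,170:330],(680,595),interpolation=cv2.INTER_CUBIC)
cv2.imwrite("pics/s10.png",S)
E
```

```text
clock: 11.65
position: [0.459, 0.0213, 0.0383]
ee_rot: [0.949, 0.315, 0.001, -0.001]
ft_force: [-10.2, -1.4, 32.7]
grip_width: 0.161
[-0.0009  0.0006 -0.002  -0.0007 -0.0032 -0.0135] [-0.2414  2.4047  0.1801]
```

View pics/s10.png

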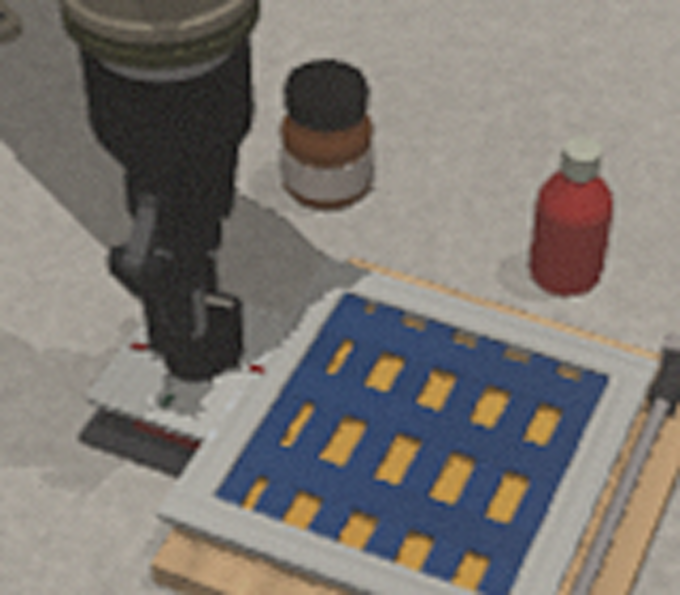

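The bar points at the red marks and the torque is rising (0.18 N m), so the knob is at its stop. I'll ease the push, release and back off straight up.

```bash
python3 -m handwheel '[[[0,0,-0.0015,0,0,0,0.008],[0,0,-0.0015,0,0,0,0.03],[0,0,-0.0015,0,0,0,0.05],[0,0,-0.0015,0,0,0,0.05],[0,0,-0.0015,0,0,0,0.05],[0,0,-0.0015,0,0,0,0.05]]]' 80; python3 -m handwheel '[[[0,0,-0.02,0,0,0,0.05],[0,0,-0.05,0,0,0,0.05],[0,0,-0.09,0,0,0,0.05],[0,0,-0.13,0,0,0,0.05],[0,0,-0.17,0,0,0,0.05],[0,0,-0.2,0,0,0,0.05],[0,0,-0.2,0,0,0,0.05]]]';  python3 - <<'E'
from h import *
import cv2
S=manip.camera("scene");cv2.imwrite("pics/top11.png",manip.camera("top"))
S=cv2.resize(S[90:230,170:330],(680,595),interpolation=cv2.INTER_CUBIC)
cv2.imwrite("pics/s11.png",S)
E
```

```text
clock: 12.45
position: [0.4576, 0.0208, 0.0367]
ee_rot: [0.949, 0.315, 0.0, -0.001]
ft_force: [0.2, -0.3, -0.0]
grip_width: 0.585
clock: 13.32
position: [0.4587, 0.0207, 0.2389]
ee_rot: [0.949, 0.315, 0.002, -0.0]
ft_force: [0.4, 0.7, -0.2]
grip_width: 0.585
```

View pics/s11.png

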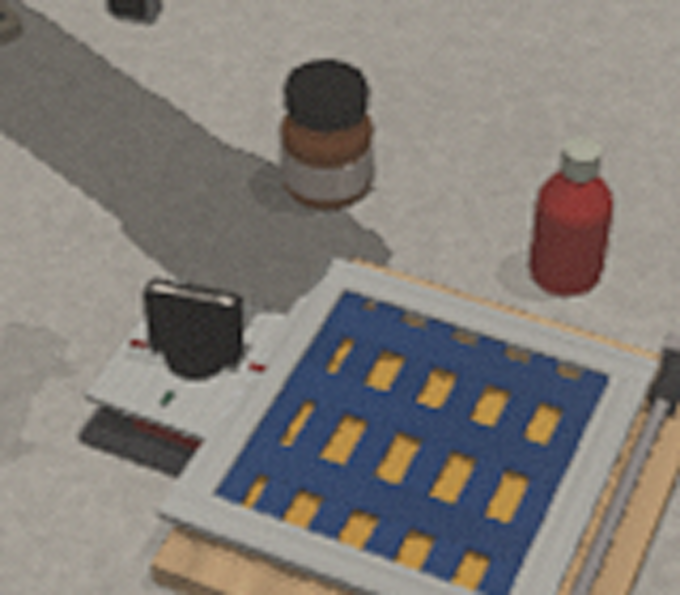

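View pics/top11.png

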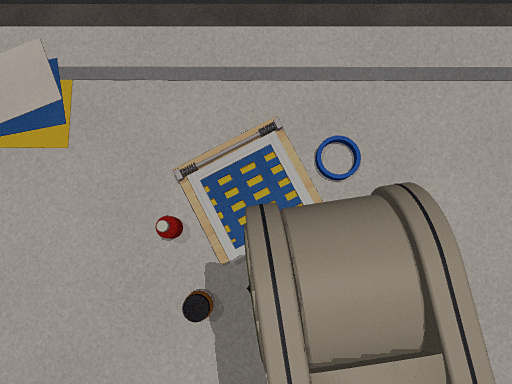

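The plate stays down with the bar in line with the red marks, and the jar, bottle and tape haven't moved. One last check on level, from the knob's top line: ends at about (150,288) and (238,300) in the crop.

```bash
python3 - <<'E'
from h import *
for th in(0,.01,.025,.06):
    P=np.cos(th)*X+np.sin(th)*Z;N=np.cross(P,Y);K=H+.235*P+.049*N
    print(th,(proj("scene",K)-[169.5,89.5])*4.25)
for u in((150,287),(238,299)): print(plane("scene",169.5+u[0]/4.25,89.5+u[1]/4.25,.078))
a=plane("scene",169.5+150/4.25,89.5+287/4.25,.078);b=plane("scene",169.5+238/4.25,89.5+299/4.25,.078);d=a-b
print("len",np.linalg.norm(d),"angle",np.arctan2(abs(d@X),abs(d@Y)),d@X,d@Y)
o=manip.get_obs();print(o["joint_velocities"],o["clock"])
E
```

```text
0 [189.734 295.977]
0.01 [190.2894 292.9898]
0.025 [191.2052 288.5228]
0.06 [193.7316 278.1705]
[0.4408 0.0078 0.078 ]
[0.4753 0.0386 0.078 ]
len 0.0462368886966091 angle 1.3247724597383816 0.04484462528574958 0.011260970620835826
[ 0.0007  0.0113  0.0001  0.0196 -0.0007 -0.0008  0.0007] 13.425
```

Measured midpoint is (194,293), which fits a plate angle of about 0.01 rad (play alone allows about 0.006). The knob reads about 1.32 rad from the picture and 1.39 from the tool. Handing in.

```bash
python3 -c "
from workcell import manip
print(manip.hand_in())"
```

```text
the job is handed in; nothing more can be done
None
```

The plate is locked level and the job is handed in at about 13.4 s; the hand-in itself reports no verdict. I gripped the knob bar along its axis, turned it from about 0.865 rad to the green marks and swung the plate down about its hinge to a hard stop. I then twisted the knob clockwise until the torque rose at its stop, let go and backed off straight up.

**Last checks (one scene picture after release, plus the tool's pose):**
- **Plate:** it stayed down, at about 0.01 rad from level. This was estimated in the scene view only, because the arm hid the knob in the top view.
- **Knob:** the bar lines up with the red marks. It measured about 1.32 rad in the picture and about 1.39 rad from the tool's pose before release.
- **Jar, bottle and tape roll:** all stand where they began, judged by eye.
- **Forces:** the wrist peaked at about 62 N in the readings while I felt for the stop, and read near zero after release.

**Disagreement:** the visible fingertips sat about 20 mm farther back from the reported TCP than the stated geometry. I took the grip about 6 mm deeper than nominal to allow for it, and it held.

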